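# Turn the pine specimen tray up onto its ledges

## Task

The pine specimen tray with the red knob has been put away nested deep inside its pine bin, down over the fossils. Lift it out by its knob, turn it half a turn and set it back down gently, without dropping it, so that its four lugs rest on the ledges along the bin's rim and the tray stands level, high above the fossils. Leave the pine bin where it stands, and do not disturb the green tray set or the amber bottle.

Things in the scene. Friction and masses are not known exactly. Their poses are not given: they have to be found in the camera images.
- tray_knob (a point): Centre of the loose pine tray's red knob: square block 26 x 26, 34 tall, mid-tray on a stem, 79 above the underside. Tray 0.35 kg, 150 long (x), 96 wide (y), walls 40 tall; axes are the tray's, z up. Lugs stick out to y = +-67 at x = -58 and +18 on both sides, 16 wide, undersides 8 above the tray's. At the start nested in the pine bin, both x axes alike, knob 111 above the desk. All mm.
- bin: Loose pine bin, 0.9 kg; origin: centre of underside, x lengthwise, z up. 176 long, 138 wide, 90 tall; mouth 164 x 110. Long walls end in 14 wide ledges at height 90, cut by notches 32 wide, 50 deep at x = -58 and +18, which take the tray's lugs when nested (tray's underside at 32). Tray half a turn round and centred: lugs on the ledges, underside at 82, knob centre at 161, play 7 each way. All mm.
- green_tray_knob (a point): Centre of the dark steel knob of the green tray, nested in a green bin; same shape and sizes as the pine set. To be left alone.
- bottle: Amber glass bottle with a clear glass stopper, standing between or near the bins: 56 mm across, 115 mm tall, origin at the centre of its underside. To be left alone.
There are look-alikes about, which are no part of the job. Leave any blue or pink look-alike of the part that bears tray_knob alone. What is shaped like the bin but pink is not meant.

How it is judged:
At the end, for the whole second after the job is handed in: The pine tray rests half a turn round on the ledges, let go: knob centre 156 to 166 mm above the bin's underside, within 13 mm of the bin's centre in x and y, lengthwise within 10 degrees; tray and bin level within 3.4 degrees; bin on the desk, moved under 30 mm (z of tray_knob in the frame of bin between 0.156 and 0.166 m and x of tray_knob in the frame of bin between -0.013 and 0.013 m and y of tray_knob in the frame of bin between -0.013 and 0.013 m and angle between the x axis of tray_knob and the x axis of bin, either way round below 0.175 rad and angle between each of tray_knob, bin's own z axis and vertical below 0.06 rad and height (world z) of bin below 0.006 m and distance of bin from where it was at the start of the episode below 0.03 m and linear speed of tray below 0.02 m/s); the robot touches nothing.
It fails at once if the pine tray is dropped (moves faster than 0.45 m/s with no finger on it, a fall of about 10 mm) (linear speed of tray above 0.45 m/s and contact force between the fingers and tray below 0.05 N).
It fails at once if the green tray set is disturbed (its knob moved over 15 mm) (distance of green_tray_knob from where it was at the start of the episode above 0.015 m).
It fails at once if the amber bottle is moved over 20 mm or tipped (distance of bottle from where it was at the start of the episode above 0.02 m or angle between bottle's own z axis and vertical above 0.3 rad).
It also fails if it takes over 40 s, if anything falls off the work surface, if the arm or the gripper's body presses on something with over 40 N, if the wrist force passes 120 N, or if a joint passes its speed limit or range.

## Robot

A 7-joint arm with a two-finger parallel gripper is mounted at the origin on the work surface. World frame = base frame: x ahead of the robot, y to its left, z up, the work surface at z = 0. Lengths are in m, angles in rad, forces in N, time in s.
With the tool pointing down it reaches from about 0.425 to 0.925 m from the base axis. Payload 6.8 kg.
Tool frame: the origin (TCP) lies between the finger pads; the fingertips stand r.tip_reach ahead of it and the grasp point (between the pads) lies 11 mm behind it (r.tip_reach is the distance from the TCP to the fingertips, in m); z points along the fingers, y is the direction in which the jaws open and shut (so a half turn about z gives the same grasp; the last joint's range is limited). The gripper opens to 85 mm and grips with 20 to 120 N. Pads are 22 mm wide; open, the fingers measure 114 mm over their backs; the gripper's body (76 mm by 85 mm) begins 54 mm behind the grasp point. The pads swing forward as they close: fully open they stand 13 mm farther back than shut.
Start: joints at [-1.353, 0.477, 0.022, 1.555, -0.011, 1.109, -0.083], TCP at [0.216, 0.64, 0.201] pointing down, gripper open.
Joint ranges: [-2.96, 2.96], [-0.34, 2.1], [-1.41, 1.46], [0.24, 2.44], [-1.37, 4.51], [0.17, 1.92], [-2.96, 2.96]. Speed limits (rad/s): [2.39, 2.39, 3.14, 3.14, 3.14, 3.14, 3.14].

## Interface

Orientations are given as a rotation vector (axis times angle).
In Python, from bench import r, eyes, spotter gives the robot as it stands.
- The arm moves only by the tool carry_out, never from a script. Its argument "series" is text: rows parted by semicolons, each of 5 numbers parted by spaces: the shift along the tool's x, y, z in cm, then the turn about the tool's z in rad, then the opening, from 0 (shut) to 1 (fully open). In form: x y z yaw gripper; .... A call has 1 to 8 rows; each row shifts and turns the commanded pose from where the row before left it, along the tool's axes as they then stand; what a row does not reach is not made up. A row lasts 1/8 s, in which the tool goes at most 62.5 mm and 10.7 degrees, less where a joint would pass 70% of its speed; a pose out of reach is approached as far as the arm can. A call with a gripper value outside its range is refused whole. The fingers move at their own pace and stop on an object; "grip_force" is the grip in N (left out, the last holds). Time passes only in rows, so rows that do not move let the fingers close. It gives the time, the measured TCP pose, the force and the opening at its end, in the units of the state.
- r.get_obs(): the state, without advancing time (a new reading comes with each control period).
- eyes.grab_frame(name): name is "side" or "top" or "wrist"; returns a dict with "color" (400x640x3 uint8, blue, green, red), "intrinsics" (3x3 intrinsics, pixels), "R" (3x3) and "t" (3): a world point X has camera coordinates R X + t; the wrist camera has in their place "T_tool_cam" (4x4, takes a point from camera to tool coordinates, whose origin is the TCP and whose axes are the flange's). Camera axes: x right, y down, z forward; pixel columns grow to the right and rows downward; lengths in m; the calibration is good to about 2 mm. A picture is of the moment at which its call begins: read the wrist's pose just before it. There is no depth.
- r.hand_in(): hands the job in, once; it reports no verdict.
Trained networks look in a picture, given as the dict that the camera call returned (one of the last four; its "shot" number tells which), for a name from the list of things; names that differ only in an ending like _2 or _b are one class to them, and where a whole thing is asked for, a point or a joint stands for the part that bears it (a point fixed in the world has none). Each returns a list of dicts, best first, with "confidence" (0 to 1); they miss things now and then, are a little off and sometimes report something else, mostly with a low value. They report only what shows in the picture. A call takes as long as a camera call. They do not tell look-alikes from the thing itself.
- spotter.search_frame(picture, query): "uv" ([column, row] in pixels, amid what is visible of it).
- spotter.trace(picture, query): "pixels" (400x640 bool, what is visible of it) and "uv" ([column, row] in pixels, amid what is visible of it).
- spotter.mark_of(picture, query): "uv" ([column, row] in pixels: a listed point, or the origin of a listed thing).
The state is a dict: "clock": time; "joints": joint angles; "qvel": joint speeds; "tau": joint torques, N m; "tcp_pos": TCP position; "orientation": TCP orientation; "contact_force": force on the tool from outside, world axes, zero at the start; "moment": the same for the moment, N m; "grip_width": finger opening in m.
Only numpy, scipy, OpenCV 4.12 (cv2) and the standard library are available. Lean on these libraries where they do the work, as an engineer would, in place of code of your own. Each camera call takes 0.05 s, during which the arm holds its last target.

## Working session

There is one attempt and no reset: what is moved stays moved. The work goes in short steps, Python scripts to look and compute and a tool call to move; the robot and the scene stay as the last step left them, time stands still between calls to the robot, and variables do not carry over. Pictures are saved under pics/ and viewed, and the job is handed in when it is done.

Besides the shell and the picture viewer there is one more tool, called in YAML: its name, and indented under it one key for each argument. carry_out: Moves the arm, as the interface text tells. Its arguments: {"type":"object","properties":{"series":{"type":"string"},"grip_force":{"type":"number"}},"required":["series"]}

```bash
ls; mkdir -p pics; python3 - <<'E'
from bench import r, eyes, spotter
import cv2, numpy as np
o=r.get_obs()
for k in o: print(k,np.round(o[k],3))
print(r.tip_reach)
for n in ["side","top","wrist"]:
    p=eyes.grab_frame(n)
    cv2.imwrite(f"pics/{n}0.png",p["color"])
    print(n,{k:(np.round(v,3).tolist() if k!="shot" else v) for k,v in p.items() if k!="color"})
    for q in ["tray_knob","bin","green_tray_knob","bottle"]:
        print(q,[(np.round(d["uv"],1).tolist(),round(d["confidence"],2)) for d in spotter.mark_of(p,q)])
E
```

```text
pics
clock 0.0
joints [-1.353  0.478  0.022  1.556 -0.012  1.109 -0.083]
qvel [-0.    -0.001  0.002  0.001 -0.    -0.     0.   ]
tau [ 0.0000e+00 -5.9643e+01  1.6080e+00 -2.8120e+01  1.2000e-02  9.0000e-03
  0.0000e+00]
tcp_pos [0.216 0.639 0.2  ]
orientation [-5.09e-01 -3.10e+00  3.00e-03]
contact_force [ 0.786 -0.216  0.92 ]
moment [-0.     0.016  0.022]
grip_width 0.085
0.008
side {'intrinsics': [[489.502, 0.0, 327.363], [0.0, 489.502, 194.017], [0.0, 0.0, 1.0]], 'R': [[-0.987, -0.159, -0.015], [-0.065, 0.486, -0.872], [0.146, -0.86, -0.49]], 't': [0.464, 0.057, 1.313], 'shot': 1}
tray_knob [([270.3, 274.1], 0.86), ([311.4, 201.2], 0.82), ([398.3, 265.5], 0.82)]
bin [([312.1, 240.1], 0.7), ([388.7, 168.7], 0.57)]
green_tray_knob [([313.0, 133.5], 0.79)]
bottle [([294.6, 198.7], 0.94)]
top {'intrinsics': [[480.357, 0.0, 313.85], [0.0, 480.357, 191.473], [0.0, 0.0, 1.0]], 'R': [[0.008, -1.0, 0.016], [-0.986, -0.011, -0.167], [0.167, -0.014, -0.986]], 't': [0.08, 0.448, 1.237], 'shot': 2}
tray_knob [([178.7, 161.4], 0.75), ([274.2, 174.6], 0.74), ([205.4, 260.8], 0.69)]
bin [([433.1, 247.5], 0.73)]
green_tray_knob [([421.4, 150.1], 0.85)]
bottle [([343.7, 147.2], 0.64)]
wrist {'intrinsics': [[303.273, 0.0, 320.852], [0.0, 303.273, 205.038], [0.0, 0.0, 1.0]], 'T_tool_cam': [[0.0, -0.946, -0.325, 0.083], [1.0, 0.0, -0.0, 0.0], [0.0, -0.325, 0.946, -0.173], [0.0, 0.0, 0.0, 1.0]], 'shot': 3}
tray_knob [([104.6, 304.6], 0.92)]
bin []
green_tray_knob []
bottle []
```

View pics/side0.png

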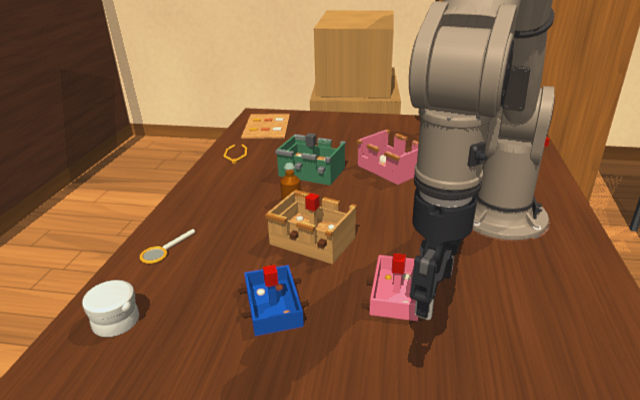

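View pics/top0.png

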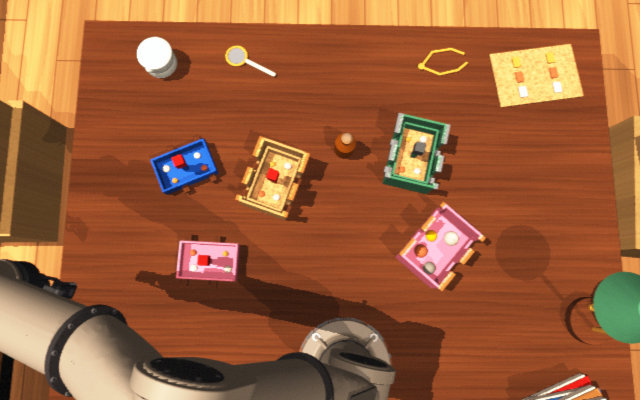

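View pics/wrist0.png

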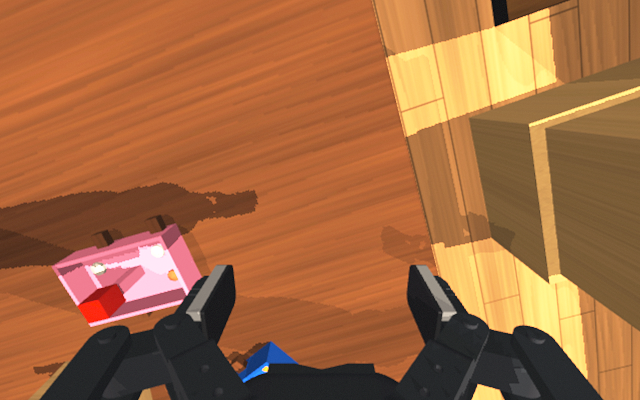

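The top view shows the pine bin around (273,177), with its red knob at (273,175). In the side view the knob is at (312,201). The blue and pink trays with red knobs are look-alikes. Next I'll zoom in and triangulate.

```bash
cat > h.py <<'E'
import numpy as np, cv2
from scipy.optimize import least_squares
def proj(p,X):
    X=np.atleast_2d(X); c=X@np.array(p["R"]).T+np.array(p["t"]); u=c@np.array(p["intrinsics"]).T
    return u[:,:2]/u[:,2:]
def tri(ps,uvs):
    Ps=[np.array(p["intrinsics"])@np.c_[p["R"],p["t"]] for p in ps]
    X=cv2.triangulatePoints(Ps[0],Ps[1],np.array(uvs[0],float).reshape(2,1),np.array(uvs[1],float).reshape(2,1))
    return (X[:3]/X[3]).ravel()
def onz(p,uv,z):
    R=np.array(p["R"]);C=-R.T@np.array(p["t"]);d=R.T@np.linalg.inv(p["intrinsics"])@np.array([uv[0],uv[1],1.]);return C+d*(z-C[2])/d[2]
def red(img,uv,rad=14):
    h=cv2.cvtColor(img,cv2.COLOR_BGR2HSV);m=((h[...,0]<6)|(h[...,0]>174))&(h[...,1]>190)&(h[...,2]>60)
    yy,xx=np.nonzero(m);k=np.hypot(xx-uv[0],yy-uv[1])<rad
    return xx[k].mean(),yy[k].mean(),k.sum()
E
python3 - <<'E'
from bench import r, eyes, spotter
from h import *
s=eyes.grab_frame("side");t=eyes.grab_frame("top")
print("red",red(s["color"],(312,202)),red(t["color"],(273,175)))
print("knob tri",tri([s,t],[(311.4,201.2),(274.2,174.6)]))
for uv in [(311.4,201.2)]: print(onz(s,uv,.111))
print(onz(t,(274.2,174.6),.111))
print("bottle",tri([s,t],[(294.6,198.7),(343.7,147.2)]),"green",tri([s,t],[(313,133.5),(421.4,150.1)]))
for q,uv in (("bin",None),("tray_knob",None)):
  for n,p in (("s",s),("t",t)):
    for d in spotter.trace(p,q): print(q,n,np.round(d["uv"]),round(d["confidence"],2),d["pixels"].sum())
c=cv2.resize(t["color"][115:235,210:370],None,fx=5,fy=5,interpolation=cv2.INTER_CUBIC);cv2.imwrite("pics/tc.png",c)
c=cv2.resize(s["color"][170:270,245:375],None,fx=6,fy=6,interpolation=cv2.INTER_CUBIC);cv2.imwrite("pics/sc.png",c)
E
```

```text
red (np.float64(311.9492385786802), np.float64(201.55329949238578), np.int64(197)) (np.float64(272.15833333333336), np.float64(174.63333333333333), np.int64(120))
knob tri [0.47649861 0.18532879 0.11350002]
[0.47820851 0.18089943 0.111     ]
[0.47617538 0.18542727 0.111     ]
bottle [0.56959493 0.00255316 0.01091418] green [ 0.53970485 -0.18107857  0.13429753]
bin s [387. 156.] 0.8 2229
bin s [309. 235.] 0.7 3037
bin t [262. 159.] 0.83 1154
bin t [436. 245.] 0.64 3968
tray_knob s [396. 288.] 0.65 2709
tray_knob s [313. 215.] 0.61 1524
tray_knob s [274. 299.] 0.61 3471
tray_knob t [185. 169.] 0.98 2432
tray_knob t [209. 262.] 0.75 2547
tray_knob t [272. 178.] 0.72 2432
```

View pics/tc.png

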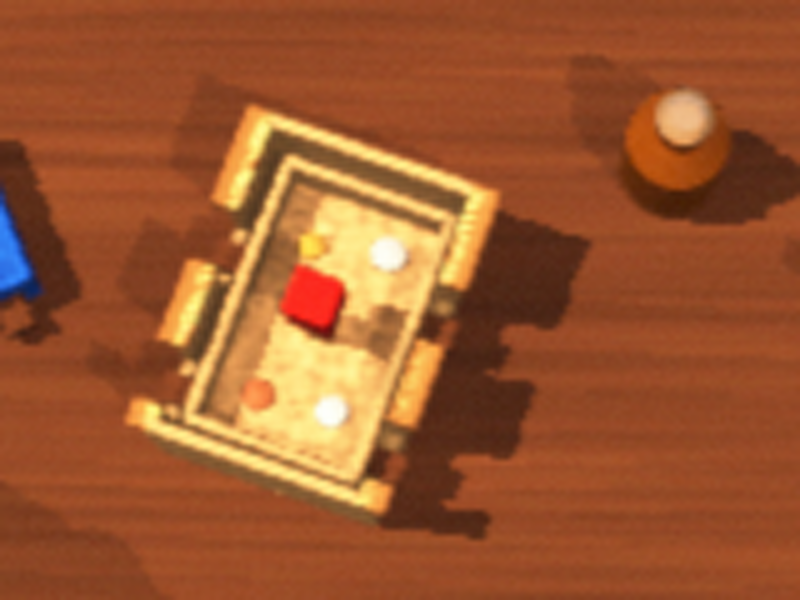

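View pics/sc.png

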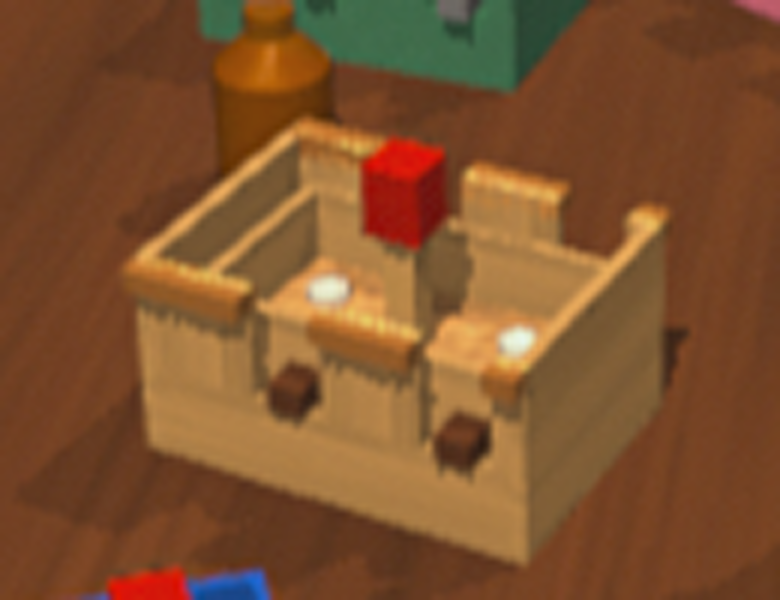

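```bash
python3 - <<'E'
from bench import r, eyes, spotter
from h import *
s=eyes.grab_frame("side");t=eyes.grab_frame("top")
L=np.array([[88,69],[88,-69],[-88,-69],[-88,69]])/1000
T=np.array([[250,104],[500,190],[387,512],[130,402]])/5+[210,115]
S=np.array([[125,272],[303,122],[667,212],[525,387]])/6+[245,170]
def P(v,z=.09):
    c,n=np.cos(v[2]),np.sin(v[2]);X=L@np.array([[c,n],[-n,c]])+v[:2];return np.c_[X,np.full(4,z)]
for w in ((1,1),(1,0),(0,1)):
    f=lambda v:np.r_[w[0]*(proj(t,P(v))-T).ravel(),w[1]*(proj(s,P(v))-S).ravel()]
    q=least_squares(f,[.47,.18,-.35]);print(w,q.x,np.degrees(q.x[2]),np.round(q.fun,1))
v=q.x
print("az",np.arctan2(.185,.476))
E
```

```text
(1, 1) [ 0.4773257   0.1885867  -0.33086198] -18.956994914587888 [ 0.2 -0.2  0.5  0.  -0.2 -0.3 -0.2  3.6 -1.1 -0.1 -0.4 -0.3  0.7  0.3
 -2.1 -0.5]
(1, 0) [ 0.47942002  0.18881071 -0.34372423] -19.693947850968623 [ 0.7 -1.2  0.7 -0.3 -0.8 -0.9 -0.5  2.3 -0.  -0.  -0.  -0.  -0.   0.
 -0.  -0. ]
(0, 1) [ 0.47550669  0.18885399 -0.31278985] -17.92153845026461 [-0.   0.  -0.   0.   0.   0.   0.   0.  -0.3  0.4 -0.4 -0.   1.2  0.
 -0.5 -0.6]
az 0.37068851075602777
```

carry_out:
  series: "-3.5 -3 -1 0 1; -4 -3.5 -1 0 0.9; -4 -3.5 -1 0 0.9; -4 -3.5 -1 0 0.8; -4 -3.5 0 0 0.8; -4 -3.5 0 0 0.8; -4 -3.5 0 0 0.8; -4 -3.5 0 0 0.8"
  grip_force: 40

```text
clock: 2.15
tcp_pos: [0.4272, 0.2766, 0.2412]
orientation: [0.509, 3.1, 0.001]
contact_force: [1.3, 0.6, 0.4]
grip_width: 0.0684
```

```bash
cat >> h.py <<'E'
from scipy.spatial.transform import Rotation as Rot
def goto(o,x,y):
    R=Rot.from_rotvec(o["orientation"]).as_matrix();d=np.array([x,y,0])-o["tcp_pos"];d=R.T@d
    return np.round(d*100,2)
def toolyaw(o):
    R=Rot.from_rotvec(o["orientation"]).as_matrix(); return np.arctan2(R[1,0],R[0,0])
E
python3 - <<'E'
from bench import r
from h import *
o=r.get_obs();print(o["clock"],o["tcp_pos"],np.round(o["joints"],3),toolyaw(o),goto(o,.4765,.185),o["contact_force"])
E
```

```text
2.15 [0.42722392 0.27662964 0.24122979] [-0.87   0.159  0.195  1.909 -0.035  1.075  0.585] 2.8158365695419527 [-7.59 -7.12 24.12] [1.30226198 0.56439123 0.42386397]
```

carry_out:
  series: "-3.8 -3.5 0 0 0.8; -3.8 -3.6 0 0 0.8; 0 0 0 0 0.8; 0 0 0 0 0.8"

```text
clock: 2.65
tcp_pos: [0.4755, 0.187, 0.241]
orientation: [-0.51, -3.1, -0.001]
contact_force: [-0.0, 0.4, -0.3]
grip_width: 0.0685
```

```bash
python3 - <<'E'
from bench import r, eyes, spotter
from h import *
o=r.get_obs();print(o["clock"],o["tcp_pos"],np.round(o["joints"],3),toolyaw(o),goto(o,.4765,.185),o["contact_force"])
w=eyes.grab_frame("wrist");cv2.imwrite("pics/w1.png",w["color"])
R=Rot.from_rotvec(o["orientation"]).as_matrix();T=w["T_tool_cam"]
Rc=(R@T[:3,:3]).T; C=R@T[:3,3]+o["tcp_pos"]; w["R"]=Rc;w["t"]=-Rc@C
for d in spotter.mark_of(w,"tray_knob")+spotter.mark_of(w,"bin"): print(d["uv"],d["confidence"],onz(w,d["uv"],.111),onz(w,d["uv"],0))
for a in (-.31,-.33,-.35):
  pass
np.savez("w1.npz",R=Rc,t=w["t"],intrinsics=w["intrinsics"])
# overlay predicted rim
c,n=np.cos(-.33),np.sin(-.33)
im=w["color"].copy()
for z,l,wd in ((.09,88,69),):
  X=np.array([[l,wd],[l,-wd],[-l,-wd],[-l,wd]])/1000@np.array([[c,n],[-n,c]])+[.4772,.1875]
  cv2.polylines(im,[np.int32(np.round(proj(w,np.c_[X,np.full(4,z)])))],True,(255,255,0),1)
cv2.imwrite("pics/w1o.png",im)
E
```

```text
2.65 [0.47554127 0.18697622 0.24095732] [-0.734  0.164  0.27   1.909 -0.05   1.075  0.801] 2.8156315775711303 [-0.16 -0.17 24.1 ] [-0.0093536   0.35761343 -0.30936934]
[544.0, 142.1] 0.88 [0.50428184 0.41026878 0.111     ] [0.54344103 0.48214374 0.        ]
[321.0, 186.5] 0.78 [0.47681501 0.18717098 0.111     ] [0.50592315 0.17740678 0.        ]
```

View pics/w1o.png

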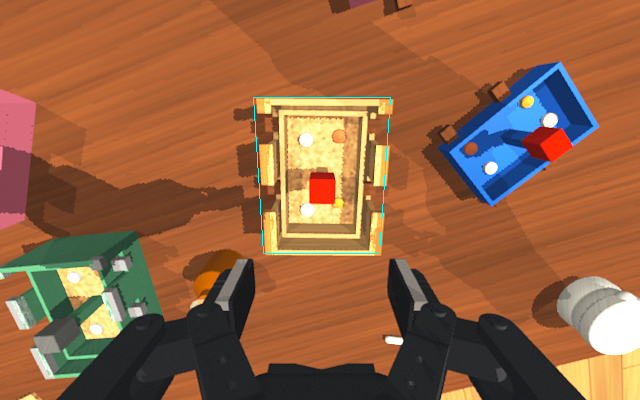

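carry_out:
  series: "-0.1 0 3 0 0.7; 0 0 4 0 0.7; 0 0 4 0 0.7; 0 0 2.8 0 0.7; 0 0 0 0 0.7; 0 0 0 0 0.7"

```text
clock: 3.55
tcp_pos: [0.4772, 0.1871, 0.1039]
orientation: [0.508, 3.099, 0.001]
contact_force: [0.3, 0.4, -1.1]
grip_width: 0.0596
```

```bash
python3 - <<'E'
from bench import r, eyes, spotter
from h import *
o=r.get_obs();print(o["clock"],o["tcp_pos"],toolyaw(o),o["contact_force"])
w=eyes.grab_frame("wrist");s=eyes.grab_frame("side");cv2.imwrite("pics/w2.png",np.vstack([w["color"][:,80:560],])); 
cv2.imwrite("pics/s2.png",cv2.resize(s["color"][130:270,225:395],None,fx=4,fy=4,interpolation=cv2.INTER_CUBIC))
E
```

```text
3.55 [0.47721216 0.18712734 0.10389751] 2.8167641411430466 [ 0.32171862  0.38384585 -1.11036627]
```

View pics/w2.png

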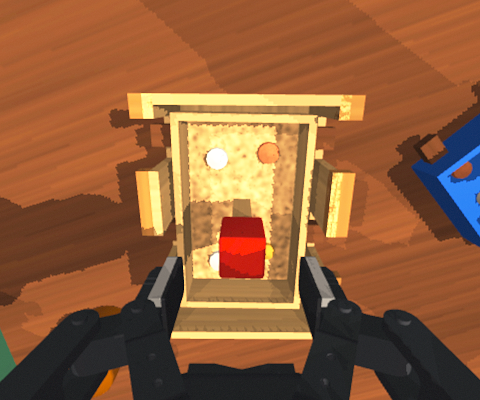

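View pics/s2.png

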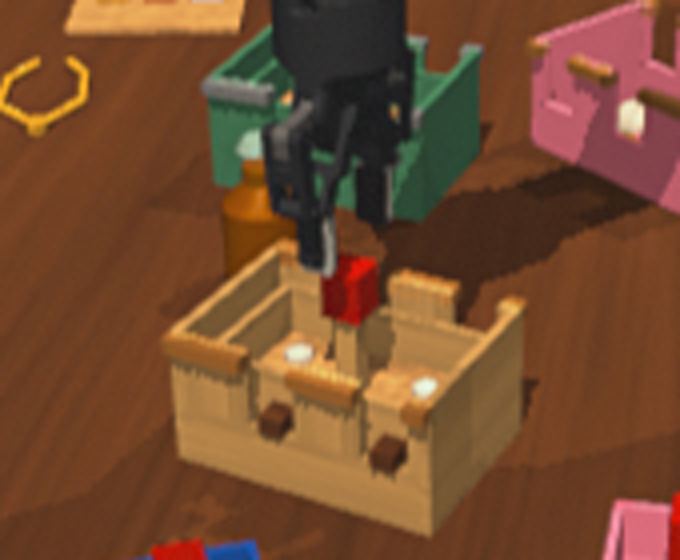

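```bash
python3 - <<'E'
from bench import r, eyes, spotter
from h import *
o=r.get_obs();p=o["tcp_pos"]
w=eyes.grab_frame("wrist");s=eyes.grab_frame("side");t=eyes.grab_frame("top")
Ti=np.linalg.inv(w["T_tool_cam"])
for z in (-.011,0,.008):
  c=Ti@[0,0,z,1]; u=w["intrinsics"]@c[:3];print(z,"wrist crop",u[:2]/u[2]-[80,0],"side crop",(proj(s,p-[0,0,z])-[225,130])*4, proj(t,p-[0,0,z]))
print([d["uv"] for d in spotter.mark_of(w,"tray_knob")],[d["uv"] for d in spotter.mark_of(s,"tray_knob")])
print("side knob crop pos",(proj(s,[.4767,.1866,.111])-[225,130])*4, np.degrees(np.arccos(-Rot.from_rotvec(o["orientation"]).as_matrix()[2,2])))
print(np.round(o["joints"],3))
h=cv2.resize(t["color"][115:235,210:370],None,fx=5,fy=5,interpolation=cv2.INTER_CUBIC);cv2.imwrite("pics/t2.png",h)
E
```

```text
-0.011 wrist crop [240.12807413 247.91838682] side crop [[344.42043692 283.74059735]] [[273.44971038 173.67997475]]
0 wrist crop [240.17394707 239.89785257] side crop [[344.995965  299.6440166]] [[273.74314844 174.56575119]]
0.008 wrist crop [240.20428815 234.59294419] side crop [[345.41121723 311.11857487]] [[273.95327896 175.20005428]]
[[319.6, 245.3]] [[312.4, 201.0], [268.6, 273.4]]
side knob crop pos [[346.29678926 289.72933533]] 0.15195817301389755
[-0.699  0.338  0.248  2.046 -0.118  0.768  0.865]
```

View pics/t2.png

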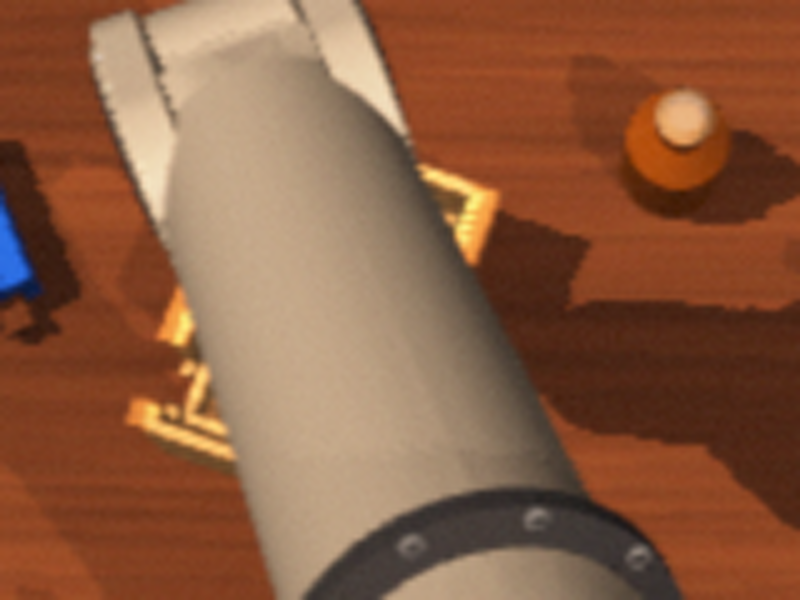

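```bash
python3 - <<'E'
from bench import r, eyes, spotter
from h import *
o=r.get_obs();p=o["tcp_pos"];R=Rot.from_rotvec(o["orientation"]).as_matrix()
w=eyes.grab_frame("wrist");s=eyes.grab_frame("side")
Ti=np.linalg.inv(w["T_tool_cam"])
iw=cv2.resize(w["color"][180:400,200:440],None,fx=3,fy=3,interpolation=cv2.INTER_CUBIC)
is_=cv2.resize(s["color"][130:250,255:355],None,fx=5,fy=5,interpolation=cv2.INTER_CUBIC)
for z,c in ((.008,(0,255,0)),(-.011,(255,255,0)),(-.03,(255,0,255))):
  for y in (-.03,.03):
    for x in (-.011,.011):
      q=Ti@[x,y,z,1];u=w["intrinsics"]@q[:3];u=(u[:2]/u[2]-[200,180])*3
      cv2.circle(iw,tuple(int(a) for a in u),4,c,-1)
      u=(proj(s,p+R@[x,y,z])[0]-[255,130])*5
      cv2.circle(is_,tuple(int(a) for a in u),4,c,-1)
cv2.imwrite("pics/iw3.png",iw);cv2.imwrite("pics/is3.png",is_)
E
```

```text
(no output)
```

View pics/iw3.png

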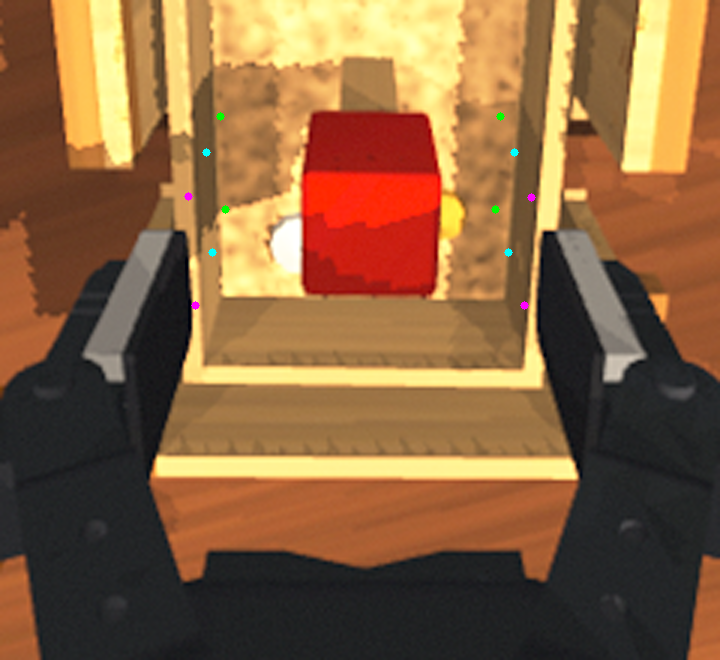

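View pics/is3.png

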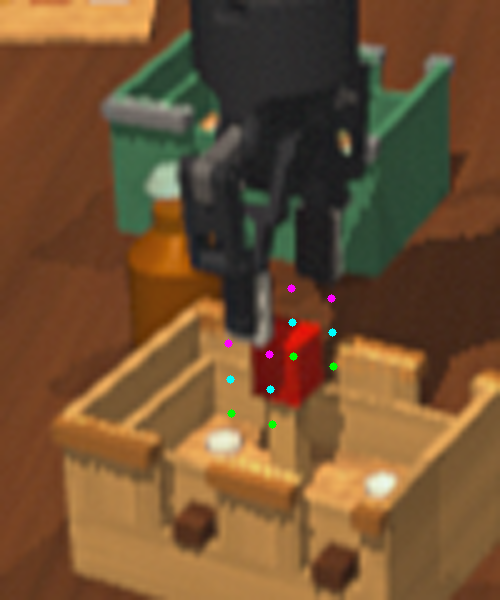

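The camera views suggest the fingertips are about 40 mm higher than the stated geometry. I'll test that by closing gently where the arm is now: 0.22 is narrower than the knob.

carry_out:
  series: "0 0 0 0 0.5; 0 0 0 0 0.22; 0 0 0 0 0.22; 0 0 0 0 0.22; 0 0 0 0 0.22"
  grip_force: 20

```text
clock: 4.62
tcp_pos: [0.4767, 0.1862, 0.1029]
orientation: [-0.51, -3.1, 0.0]
contact_force: [0.6, 0.5, -0.5]
grip_width: 0.0186
```

```bash
python3 - <<'E'
from bench import r, eyes, spotter
from h import *
o=r.get_obs();p=o["tcp_pos"];R=Rot.from_rotvec(o["orientation"]).as_matrix();g=o["grip_width"]
print(o["clock"],p,g,o["contact_force"])
w=eyes.grab_frame("wrist");s=eyes.grab_frame("side")
Ti=np.linalg.inv(w["T_tool_cam"])
iw=cv2.resize(w["color"][180:400,200:440],None,fx=3,fy=3,interpolation=cv2.INTER_CUBIC)
is_=cv2.resize(s["color"][130:250,255:355],None,fx=5,fy=5,interpolation=cv2.INTER_CUBIC)
for z,c in ((.008,(0,255,0)),(-.011,(255,255,0)),(-.03,(255,0,255)),(-.05,(0,255,255))):
  for y in (-g/2,g/2):
    for x in (-.011,.011):
      q=Ti@[x,y,z,1];u=w["intrinsics"]@q[:3];u=(u[:2]/u[2]-[200,180])*3
      cv2.circle(iw,tuple(int(a) for a in u),4,c,-1)
      u=(proj(s,p+R@[x,y,z])[0]-[255,130])*5
      cv2.circle(is_,tuple(int(a) for a in u),3,c,-1)
cv2.imwrite("pics/c4.png",np.hstack([cv2.resize(iw,(480,440)),cv2.resize(is_,(367,440))[:,:320]]))
E
```

```text
4.625 [0.47665928 0.18620309 0.10286214] 0.0185914021323679 [ 0.56745642  0.45207526 -0.54774084]
```

View pics/c4.png

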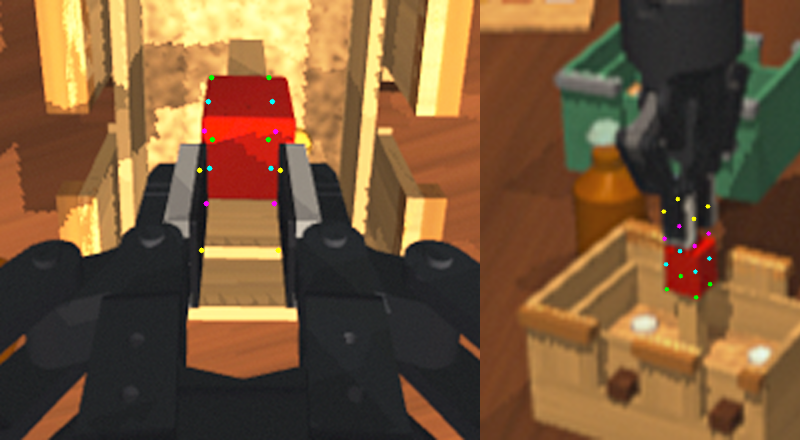

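Confirmed: the jaws closed to 18.6 mm just above the knob, so the tips sit about 38–40 mm farther back than stated. I'll reopen, go about 35 mm lower and look.

carry_out:
  series: "0 0 -0.5 0 0.7; 0 0 0 0 0.7; 0 0 0 0 0.7; 0 0 2 0 0.7; 0 0 1.8 0 0.7; 0 0 0 0 0.7"

```text
clock: 5.48
tcp_pos: [0.4756, 0.1857, 0.0689]
orientation: [-0.509, -3.098, 0.003]
contact_force: [0.3, 0.6, 0.1]
grip_width: 0.0598
```

```bash
cat > look.py <<'E'
from bench import r, eyes, spotter
from h import *
import sys
o=r.get_obs();p=o["tcp_pos"];R=Rot.from_rotvec(o["orientation"]).as_matrix();g=o["grip_width"]
print(o["clock"],p,g,o["contact_force"],toolyaw(o),np.round(o["joints"],3))
w=eyes.grab_frame("wrist");s=eyes.grab_frame("side")
iw=w["color"][180:400,200:440]
is_=s["color"][130:250,255:355]
cv2.imwrite(sys.argv[1],np.hstack([cv2.resize(iw,(480,440)),cv2.resize(is_,(367,440),interpolation=cv2.INTER_CUBIC)[:,:320]]))
E
python3 look.py pics/c5.png
```

```text
5.475 [0.4756229  0.18574213 0.06886132] 0.059753113188468786 [0.27541834 0.57641208 0.08448808] 2.815848813466052 [-0.685  0.394  0.234  2.07  -0.139  0.695  0.883]
```

View pics/c5.png

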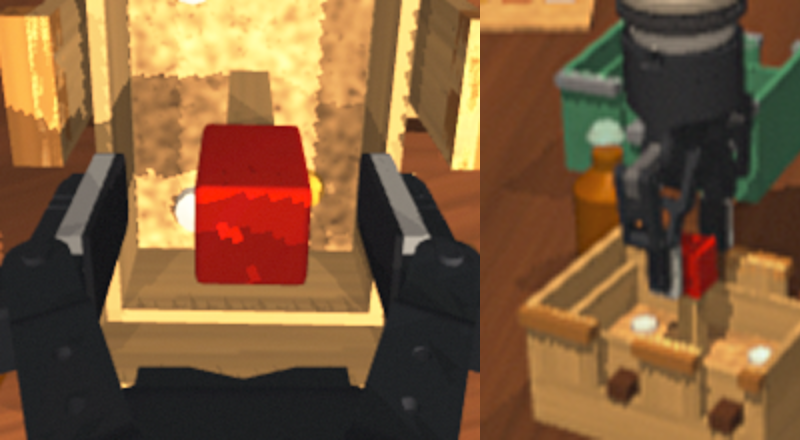

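carry_out:
  series: "-0.1 0.15 0.3 0 0.7; 0 0 0 0 0.45; 0 0 0 0 0.2; 0 0 0 0 0.1; 0 0 0 0 0.1; 0 0 0 0 0.1"
  grip_force: 60

```text
clock: 6.32
tcp_pos: [0.4784, 0.1873, 0.0674]
orientation: [0.51, 3.099, 0.001]
contact_force: [-1.3, -1.8, 5.0]
grip_width: 0.025
```

```bash
python3 look.py pics/c6.png
```

```text
6.325 [0.4783901  0.18730771 0.06736378] 0.02503224000275721 [-1.29380823 -1.76768164  4.97813166] 2.815459923685806 [-0.684  0.399  0.233  2.067 -0.141  0.69   0.885]
```

View pics/c6.png

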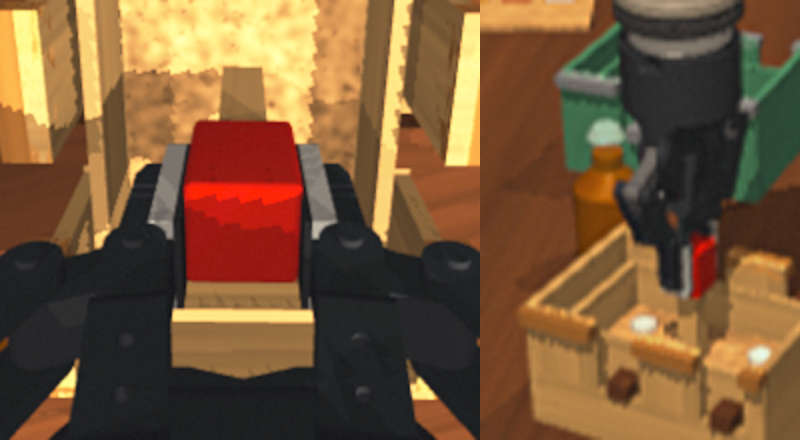

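carry_out:
  series: "0 0 -0.5 0 0.1; 0 0 -1.2 0 0.1; 0 0 -1.5 0 0.1; 0 0 -1.5 0 0.1; 0 0 0 0 0.1"

```text
clock: 7.05
tcp_pos: [0.4793, 0.1879, 0.1156]
orientation: [0.509, 3.097, 0.004]
contact_force: [-0.6, -0.1, -5.4]
grip_width: 0.0255
```

```bash
python3 look.py pics/c7.png
```

```text
7.05 [0.47925133 0.18794105 0.11559972] 0.02549512864591781 [-0.59154754 -0.08675284 -5.38686949] 2.8157859530069294 [-0.705  0.324  0.253  2.034 -0.112  0.794  0.859]
```

View pics/c7.png

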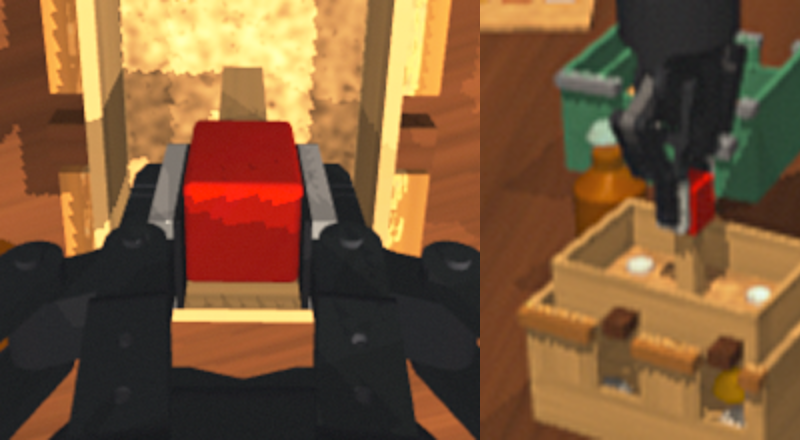

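carry_out:
  series: "0 0 -2 0 0.1; 0 0 -2 0 0.1; 0 0 -2 0 0.1; 0 0 0 0.17 0.1; 0 0 0 0 0.1"

```text
clock: 7.78
tcp_pos: [0.4776, 0.1871, 0.1734]
orientation: [-0.769, -3.045, 0.001]
contact_force: [-0.2, 1.2, -5.4]
grip_width: 0.0248
```

```bash
python3 look.py pics/c8.png
```

```text
7.775 [0.47757332 0.18713749 0.17337335] 0.024816478058936466 [-0.17684505  1.20660517 -5.43754493] 2.6471852729818774 [-0.747  0.245  0.297  1.984 -0.089  0.927  0.671]
```

carry_out:
  series: "0 0 0 0.18 0.1; 0 0 0 0.18 0.1; 0 0 0 0.18 0.1; 0 0 0 0.18 0.1; 0 0 0 0.18 0.1; 0 0 0 0.18 0.1; 0 0 0 0.18 0.1; 0 0 0 0.18 0.1"

```text
clock: 8.88
tcp_pos: [0.4777, 0.1872, 0.1734]
orientation: [-2.59, -1.777, 0.002]
contact_force: [0.3, -0.2, -4.7]
grip_width: 0.0252
```

carry_out:
  series: "0 0 0 0.18 0.1; 0 0 0 0.18 0.1; 0 0 0 0.18 0.1; 0 0 0 0.18 0.1; 0 0 0 0.18 0.1; 0 0 0 0.18 0.1; 0 0 0 0.18 0.1; 0 0 0 0.18 0.1"

```text
clock: 9.88
tcp_pos: [0.4777, 0.1873, 0.1734]
orientation: [3.119, -0.371, -0.001]
contact_force: [0.0, -0.7, -4.7]
grip_width: 0.0247
```

carry_out:
  series: "0 0 0 0.09 0.1; 0 0 0 0 0.1; 0 0 0 0 0.1; 0 0 0 0 0.1"

```text
clock: 10.38
tcp_pos: [0.478, 0.1873, 0.1738]
orientation: [-3.101, 0.505, 0.0]
contact_force: [0.3, 0.8, -4.2]
grip_width: 0.025
```

```bash
python3 look.py pics/c9.png; python3 - <<'E'
from bench import r, eyes, spotter
from h import *
s=eyes.grab_frame("side");t=eyes.grab_frame("top")
cv2.imwrite("pics/s9.png",cv2.resize(s["color"][110:290,220:420],None,fx=4,fy=3.3,interpolation=cv2.INTER_CUBIC)[:600,:800])
E
```

```text
10.375 [0.47802299 0.18731425 0.17383131] 0.02498780797582365 [ 0.27075785  0.79496189 -4.2362457 ] -0.3226747898727968 [-1.211  0.327  0.884  2.008 -0.312  0.945 -2.061]
```

View pics/c9.png

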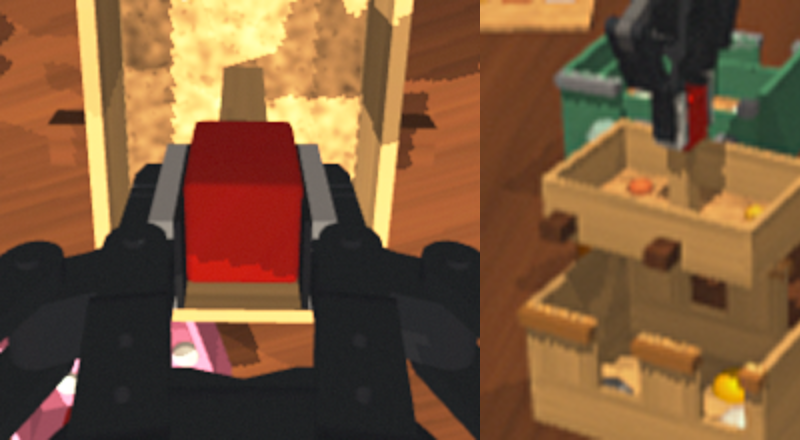

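View pics/s9.png

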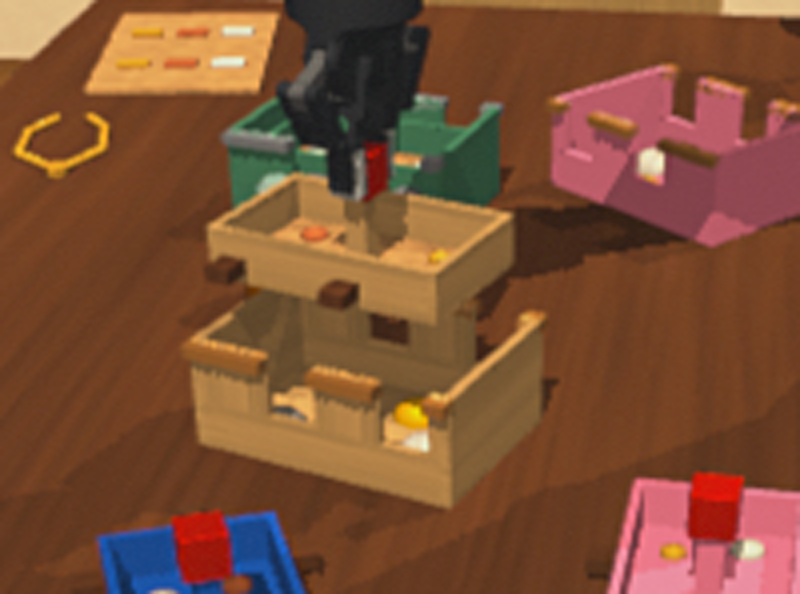

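```bash
python3 - <<'E'
from bench import r, eyes, spotter
from h import *
o=r.get_obs();p=o["tcp_pos"];R=Rot.from_rotvec(o["orientation"]).as_matrix()
w=eyes.grab_frame("wrist");s=eyes.grab_frame("side")
T=w["T_tool_cam"]
for d in spotter.mark_of(w,"tray_knob")[:2]:
  ray=T[:3,:3]@np.linalg.inv(w["intrinsics"])@np.r_[d["uv"],1];C=T[:3,3]
  for z in (-.040,-.044,-.048):
    q=C+ray*(z-C[2])/ray[2]; print(d["uv"],round(d["confidence"],2),"tool",q,"world",p+R@q)
for d in spotter.mark_of(s,"tray_knob"): print(d["uv"],d["confidence"],onz(s,d["uv"],p[2]+.0436))
# overlays: side with bin (z 0 and .09) and tray
im=cv2.resize(s["color"][110:290,230:400],None,fx=4,fy=4,interpolation=cv2.INTER_CUBIC)
def box(x,y,a,L,W,z,c):
  cc,n=np.cos(a),np.sin(a);X=np.array([[L,W],[L,-W],[-L,-W],[-L,W]])/1000@np.array([[cc,n],[-n,cc]])+[x,y]
  u=(proj(s,np.c_[X,np.full(4,z)])-[230,110])*4
  cv2.polylines(im,[np.int32(np.round(u))],True,c,1)
box(.4772,.188,-.33,88,69,.09,(255,255,0));box(.4772,.188,-.33,88,55,0,(255,255,0))
zt=p[2]+.0436-.079
box(p[0],p[1],-.325,75,48,zt,(255,0,255));box(p[0],p[1],-.325,75,48,zt+.04,(255,0,255))
cv2.imwrite("pics/s10.png",im[:600])
E
```

```text
[319.6, 277.9] 0.8 tool [-0.00023597 -0.00104972 -0.04      ] world [0.47820905 0.18837552 0.21390124]
[319.6, 277.9] 0.8 tool [ 0.00229421 -0.00103254 -0.044     ] world [0.48060245 0.18755387 0.21790107]
[319.6, 277.9] 0.8 tool [ 0.00482439 -0.00101536 -0.048     ] world [0.48299585 0.18673222 0.2219009 ]
[68.8, 237.6] 0.66 tool [ 0.0221232  -0.12190247 -0.04      ] world [0.53785379 0.29583632 0.21391087]
[68.8, 237.6] 0.66 tool [ 0.0239827  -0.11826024 -0.044     ] world [0.53845812 0.29179132 0.21791041]
[68.8, 237.6] 0.66 tool [ 0.02584221 -0.11461802 -0.048     ] world [0.53906244 0.28774632 0.22190994]
[271.2, 273.5] 0.93 [0.46091125 0.59064699 0.21750113]
[397.4, 265.5] 0.72 [0.26658925 0.5427242  0.21750113]
[307.1, 159.6] 0.68 [0.48617496 0.17438034 0.21750113]
```

View pics/s10.png

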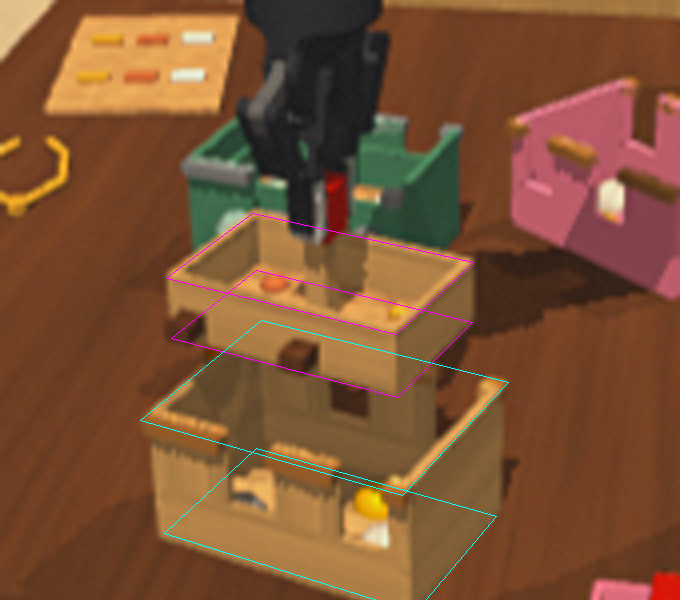

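carry_out:
  series: "-0.2 0 1 0 0.1; 0 0 1.5 0 0.1; 0 0 1.5 0 0.1; 0 0 1 0 0.1; 0 0 0 0 0.1; 0 0 0 0 0.1"

```text
clock: 11.52
tcp_pos: [0.4766, 0.1879, 0.1241]
orientation: [-3.1, 0.507, -0.001]
contact_force: [-0.4, -0.1, -5.0]
grip_width: 0.0251
```

```bash
python3 look.py pics/c11.png; python3 - <<'E'
from bench import r, eyes, spotter
from h import *
s=eyes.grab_frame("side")
cv2.imwrite("pics/s11.png",cv2.resize(s["color"][135:275,240:380],None,fx=5.5,fy=4.2,interpolation=cv2.INTER_CUBIC)[:600,:800])
E
```

```text
11.525 [0.47658361 0.18793112 0.12410588] 0.02506248729206692 [-0.35369454 -0.09471012 -4.99317858] -0.3244586387840411 [-1.154  0.401  0.826  2.056 -0.394  0.845 -1.995]
```

View pics/s11.png

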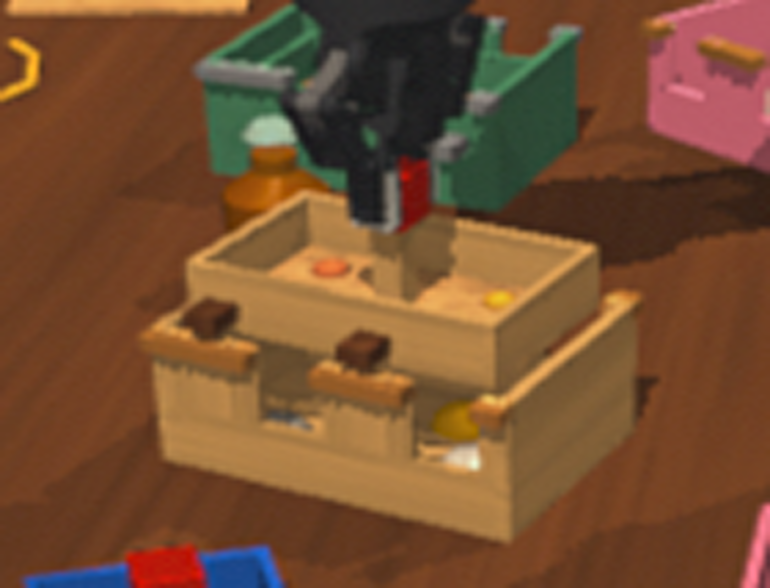

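View pics/c11.png

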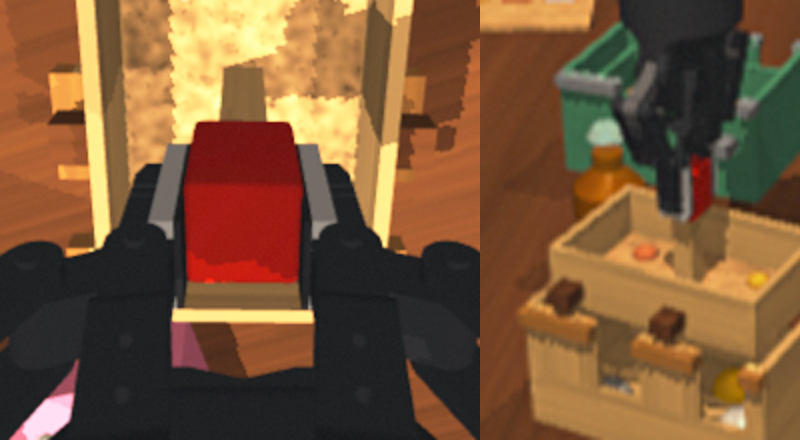

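carry_out:
  series: "0 0 0.2 0 0.1; 0 0 0.2 0 0.1; 0 0 0 0 0.1; 0 0 0 0 0.1"

```text
clock: 12.18
tcp_pos: [0.4762, 0.188, 0.1199]
orientation: [3.1, -0.507, -0.0]
contact_force: [-0.7, -0.2, -4.3]
grip_width: 0.0253
```

carry_out:
  series: "0 0 0.1 0 0.1; 0 0 0.1 0 0.1; 0 0 0 0 0.1"

```text
clock: 12.55
tcp_pos: [0.4761, 0.1879, 0.1178]
orientation: [3.1, -0.507, -0.0]
contact_force: [0.1, -0.3, -4.2]
grip_width: 0.025
```

carry_out:
  series: "0 0 0.1 0 0.1; 0 0 0 0 0.1; 0 0 0 0 0.1"

```text
clock: 12.92
tcp_pos: [0.4762, 0.188, 0.1174]
orientation: [-3.1, 0.507, 0.001]
contact_force: [-3.6, -0.5, 5.8]
grip_width: 0.0251
```

carry_out:
  series: "0 0 0.1 0 0.1; 0 0 0 0 0.1; 0 0 0 0 0.1"

```text
clock: 13.3
tcp_pos: [0.4762, 0.188, 0.1174]
orientation: [-3.099, 0.507, 0.002]
contact_force: [-9.3, -2.1, 18.6]
grip_width: 0.025
```

Contact came at TCP z = 0.1174, which is what I predicted. I'll ease off 1 mm and look before letting go.

carry_out:
  series: "0 0 -0.1 0 0.1; 0 0 0 0 0.1; 0 0 0 0 0.1"

```text
clock: 13.68
tcp_pos: [0.4762, 0.188, 0.1174]
orientation: [-3.1, 0.507, 0.001]
contact_force: [-4.4, -0.6, 8.1]
grip_width: 0.0252
```

```bash
python3 look.py pics/c12.png; python3 - <<'E'
from bench import r, eyes, spotter
from h import *
s=eyes.grab_frame("side")
cv2.imwrite("pics/s12.png",cv2.resize(s["color"][135:275,240:380],None,fx=5.5,fy=4.2,interpolation=cv2.INTER_CUBIC)[:600,:800])
E
```

```text
13.675 [0.47624178 0.18798445 0.11738865] 0.025206288430136156 [-4.35305121 -0.55214472  8.13184851] -0.3243435659760273 [-1.145  0.411  0.817  2.061 -0.406  0.833 -1.985]
```

View pics/s12.png

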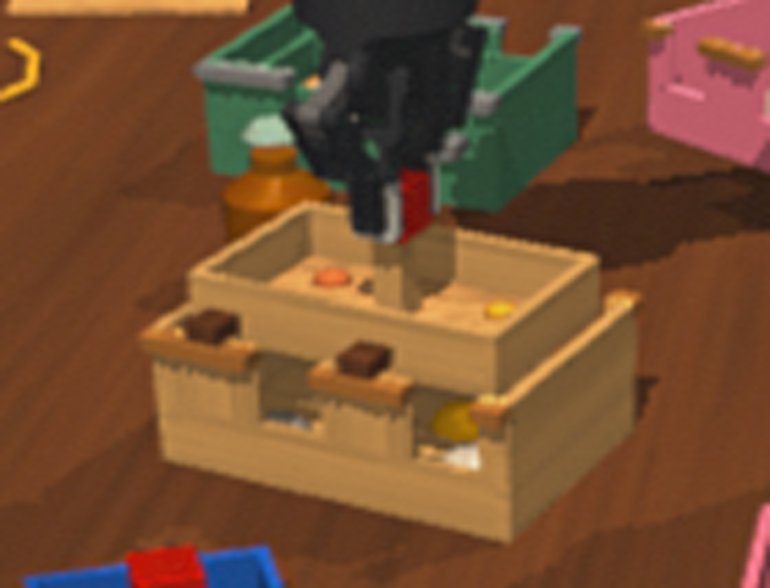

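View pics/c12.png

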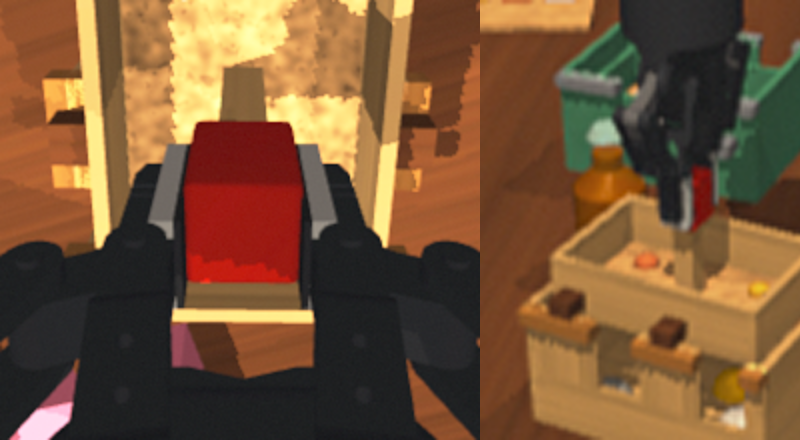

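carry_out:
  series: "0 0 -0.05 0 0.1; 0 0 0 0 0.3; 0 0 0 0 0.34; 0 0 0 0 0.4; 0 0 0 0 0.5; 0 0 0 0 0.65; 0 0 0 0 0.65; 0 0 0 0 0.65"
  grip_force: 20

```text
clock: 14.82
tcp_pos: [0.4762, 0.188, 0.1174]
orientation: [3.1, -0.507, 0.0]
contact_force: [-0.4, -0.7, 0.7]
grip_width: 0.0551
```

```bash
python3 look.py pics/c13.png
```

```text
14.825 [0.47620893 0.18796048 0.11737571] 0.055081016062723656 [-0.43769331 -0.66643289  0.67551029] -0.3242552271022284 [-1.145  0.411  0.817  2.061 -0.405  0.832 -1.986]
```

View pics/c13.png

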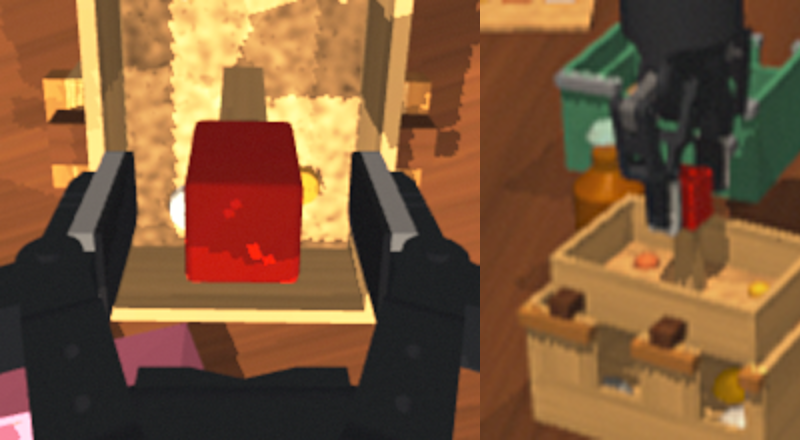

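The tray is released and stayed put. The fingers are clear on both sides, so I'll retreat straight up and then away.

carry_out:
  series: "0 0 -1 0 0.65; 0 0 -3 0 0.65; 0 0 -4 0 0.65; 0 0 -4 0 0.65; 0 0 -4 0 0.65; 0 0 0 0 0.65; 0 0 0 0 0.65"

```text
clock: 15.8
tcp_pos: [0.4758, 0.1879, 0.2773]
orientation: [-3.1, 0.507, 0.001]
contact_force: [0.3, 0.7, -0.3]
grip_width: 0.0556
```

```bash
python3 - <<'E'
from bench import r, eyes, spotter
from h import *
o=r.get_obs();print(o["clock"],o["tcp_pos"],o["contact_force"])
p=o["tcp_pos"];R=Rot.from_rotvec(o["orientation"]).as_matrix()
w=eyes.grab_frame("wrist");T=w["T_tool_cam"]
Rc=(R@T[:3,:3]).T; C=R@T[:3,3]+p; w["R"]=Rc;w["t"]=-Rc@C
s=eyes.grab_frame("side")
def best(pic,near): 
  l=spotter.mark_of(pic,"tray_knob"); return min(l,key=lambda d:np.hypot(*(np.array(d["uv"])-near)))["uv"] if l else None
X0=[.477,.188,.161]
a=best(w,proj(w,X0)[0]);b=best(s,proj(s,X0)[0]);print(a,b,proj(w,X0),proj(s,X0));k=tri([s,w],[b,a]);print("knob",k)
c,n=np.cos(-.325),np.sin(-.325);d=k[:2]-[.4772,.188];print("rel bin",d@[c,n],d@[-n,c])
for pic,nm,cr in ((w,"w",None),(s,"s",(135,275,240,380))):
  im=pic["color"].copy() if cr is None else cv2.resize(pic["color"][135:275,240:380],None,fx=4,fy=4,interpolation=cv2.INTER_CUBIC)
  off,f=((0,0),1) if cr is None else ((240,135),4)
  for L,W,z,col in ((88,69,.09,(255,255,0)),(75,48,.122,(255,0,255))):
    q=np.array([[L,W],[L,-W],[-L,-W],[-L,W]])/1000@np.array([[c,n],[-n,c]])+[.4772,.188]
    cv2.polylines(im,[np.int32(np.round((proj(pic,np.c_[q,np.full(4,z)])-off)*f))],True,col,1)
  cv2.imwrite(f"pics/{nm}14.png",im)
E
```

```text
15.8 [0.47583053 0.18793728 0.27726516] [ 0.29624018  0.69861465 -0.34533086]
[321.1, 188.0] [309.9, 184.0] [[320.8143579  190.09079448]] [[310.67557253 184.23042873]]
knob [0.47900219 0.18706653 0.16098125]
rel bin 0.002005915692576368 -0.0003091462423265885
```

View pics/w14.png

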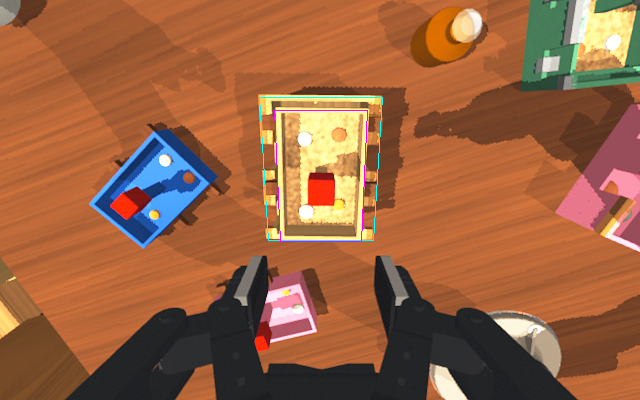

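View pics/s14.png

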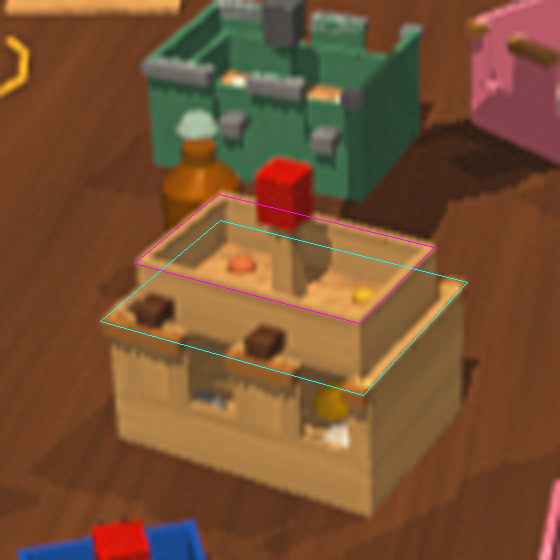

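Every check agrees: the knob is about 161 mm up and 2 mm off centre, the tray is level and free, and the bottle and green set haven't moved. Handing in.

```bash
python3 -c "
from bench import r
print(r.hand_in())"
```

```text
the job is handed in; nothing more can be done
None
```

I lifted the pine tray out by its red knob, turned it half a turn and lowered it in small steps until its lugs met the ledges. I then let go, backed the arm clear and handed in with about 16 of the 40 s used.

**Last checks:**
- **Tray:** The knob triangulates to 161.0 mm above the desk, about 2 mm off the bin's centre lengthwise and 0.3 mm across. The outlines I drew for a level, half-turned tray match the side and wrist pictures. In the pictures all lugs that show lie on the ledges.
- **Bin:** It shows no visible movement.
- **Green set and bottle:** Both look unmoved. I judged this from the pictures only and did not measure it.
- **Gripper:** It is about 100 mm clear of the knob, with no contact force.

**What disagreed:**
- **Fingertips:** They sat about 38–40 mm farther back than the stated tip reach. The side and wrist cameras both showed this, and a test close above the knob confirmed it by meeting nothing. I lowered the grasp to match, and contact at set-down then came at the height I predicted.
- **Set-down force:** I pressed 1 mm past contact, which gave about 19 N downward and 9 N sideways. I eased that off before releasing, and nothing visibly shifted.

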